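# Rock the stone tub to pour the massage balls, then load the warmer

### The arm

A 6-joint arm with a two-finger parallel gripper is mounted at the origin on the work surface. World frame = base frame: x ahead of the robot, y to its left, z up, the work surface at z = 0. Lengths are in mm, angles in rad, forces in N, time in s.
With the tool pointing down it reaches from about 325 to 925 mm from the base axis. Payload 3.1 kg.
Tool frame: the origin (TCP) lies midway between the tips of the shut fingers; the grasp point (between the pads) lies 19 mm behind it (arm.pinch_z is the distance from the TCP to the grasp point, in mm); x points along the fingers, y is the direction in which the jaws open and shut, and the axes are right-handed (so a half turn about x gives the same grasp; the last joint's range is limited). The gripper opens to 85 mm and grips with 20 to 120 N. Pads are 22 mm wide; open, the fingers measure 114 mm over their backs; the gripper's body (76 mm by 85 mm) begins 54 mm behind the grasp point. The pads swing forward as they close: fully open they stand 13 mm farther back than shut.
Start: joints at [1.043, 0.217, 1.613, -0, 1.311, -0.112], TCP at [252.435, 571.766, 231.3] pointing down, gripper open.
Joint ranges: [-2.75, 2.75], [-0.78, 2.1], [0.31, 2.55], [-1.13, 4.27], [0.13, 2.63], [-2.58, 2.58]. Speed limits (rad/s): [2.79, 2.79, 3.14, 3.14, 3.14, 3.14].

### API

Orientations are given as a 3x3 rotation matrix whose columns are the frame's x, y, z axes.
In Python, from rig import arm, eyes, job_done gives the robot as it stands.
- The arm moves only by the shell command python3 -m inch 'ROWS' [FORCE]. ROWS is JSON, a list of rows, each a list of 5 numbers: the shift along the tool's x, y, z in m, then the turn about the tool's x in rad, then the closure, from 0 (fully open) to 1 (shut). A call has 1 to 12 rows; each row shifts and turns the commanded pose from where the row before left it, along the tool's axes as they then stand; what a row does not reach is not made up. A row lasts 1/12 s, in which the tool goes at most 41.7 mm and 7.16 degrees, less where a joint would pass 70% of its speed; a pose out of reach is approached as far as the arm can. A call is refused whole if a number of a shift passes 0.0417 or a number of a turn 0.125, either way. A call with a gripper value outside its range is refused whole. The fingers move at their own pace and stop on an object; FORCE is the grip in N (left out, the last holds). Time passes only in rows, so rows that do not move let the fingers close. It gives the time, the measured TCP pose, the force and the opening at its end, in the units of the state.
- arm.state(): the state, without advancing time (a new reading comes with each control period).
- eyes.read_camera(name): name is "scene" or "top" or "wrist"; returns a dict with "img" (480x640x3 uint8, blue, green, red), "K" (3x3 intrinsics, pixels), "k1" (the pictures are not rectified: a ray, as slopes to the right and down, at radius r is drawn at 1 + k1 r^2 times it, then the intrinsics apply), "eye" and "rotation" of the camera in the world. Camera axes: x right, y down, z forward; pixel columns grow to the right and rows downward; lengths in mm; the calibration is good to about 2 mm. A picture is of the moment at which its call begins. There is no depth.
- job_done(): hands the job in, once; it reports no verdict.
The state is a dict: "time": time; "q": joint angles; "joint_velocities": joint speeds; "tau": joint torques, N m; "position": TCP position; "eef_rot": TCP orientation; "wrist_force": force on the tool from outside, world axes, zero at the start; "wrist_torque": the same for the moment, N m; "grip_width": finger opening in mm.
Only numpy, scipy, OpenCV 4.12 (cv2) and the standard library are available. Lean on these libraries where they do the work, as an engineer would, in place of code of your own. Each camera call takes 0.05 s, during which the arm holds its last target.

### The job

Without lifting the heavy stone tub off its rubber mat, rock it forward on its front base edge so that all three marble massage balls roll out into the steel tray beside it, then rock it gently back, without dropping it, until it stands upright on its mat. Then slide the tray with the balls along the counter into the open bay under the low wooden warmer until it is fully home, and let go. Leave the toiletries standing where they are.

Things in the scene. Friction and masses are not known exactly. Their poses are not given: they have to be found in the camera images.
- tub: Heavy open tub of grey stone (1.7 to 2.4 kg) with a scoop-like front, on the rubber mat, too wide to grasp across. Origin: centre of the underside of its foot, 110 x 110 mm; z up, x the way it pours. Walls 8 mm thick. The front leans out from the base edge to the lip. The inner floor is a ramp rising at 11.6 degrees from the back wall to the lip; tilting it 20 to 25 degrees empties it; at 28 or more the front may press on the tray.
- tub_back (a point): A point on the tub's flat upright outer back wall, in its middle, 110 mm above its foot (tub frame x = -55, z = 110 mm); the wall is 110 mm wide and 130 mm high. The tub is rocked by pushing the wall forward about here: 6 to 10 N at first, less as it tilts. Below about 45 degrees of tilt it rocks back by itself as the push is withdrawn.
- tub_edge (a point): Middle of the tub's front base edge, the edge to rock on (tub frame x = 55, z = 0 mm). Must stay down on the mat.
- tub_lip (a point): Middle of the tub's pouring lip (tub frame x = 80, z = 62 mm).
- mat: Fixed black rubber mat 154 x 130 x 3 mm under the tub; its origin, on the counter, is where the middle of the tub's foot belongs; x as the tub's.
- tray: Loose open steel tray, 0.35 kg, 120 (x) x 105 (y) x 22 (z) mm with 4 mm walls and floor, lying on the counter in front of the tub's lip, a long side towards the tub. Origin: centre of the underside; x points away from the fin, the end that enters the bay first.
- tray_grip (a point): Grip point on the tray's upright fin, outside the end wall at tray x = -88, y = 0, z = 30 mm. The fin is a plate 24 mm long (x), 12 mm thick (y) and 48 mm high above the counter, joined to the tray by a low bar 12 mm wide and 14 mm high; it can be pinched from above across its thickness (along tray y). Axes as the tray's.
- ball1_center (a point): Centre of a polished marble massage ball, 28 mm diameter, in the tub at the start.
- ball2_center (a point): Centre of the second such ball.
- ball3_center (a point): Centre of the third such ball.
- warmer: Fixed low dark wooden warmer, 170 (x) x 240 (y) x 66 (z) mm, with a bay open at its front (-x) face. Origin: centre of the underside; the front face is at x = -85 mm, x points into the bay.
- bay_mouth (a point): Middle of the bay's mouth, on the counter at the warmer's front face; x points in. The bay is 113 mm wide, 46 high, 122 deep to a stop, without a floor (the tray slides on the counter). Two thin steel cheeks, 40 mm high, flare out from its sides, 146 mm apart 25 mm before the face. With the tray against the stop its origin is 62 mm inside, its end wall flush with the face, the fin outside.
- tumbler: Bystander: chrome tumbler, radius 36, height 100 mm. Origin at the centre of its underside.
- dish: Bystander: grey stone soap dish 85 x 125 mm with a bar of soap, 32 mm high.
- tin: Bystander: round aluminium lip balm tin, radius 24, height 19 mm.
- flosser: Bystander: white plastic flosser handle lying flat, from x = -58 to 69 mm, 13 mm high; its head is 28 mm wide.
- lotion: Bystander: white lotion bottle, radius 27, height 140 mm.
- jar: Bystander: glass jar with a wooden lid, radius 30, height 65 mm.

How it is judged (in metres and radians):
On the way, in this order (a step that is already met when the one before it is completed fails the run):
1. the tub is rocked forward on its front base edge (angle between tub's own z axis and vertical above 0.2 rad and height (world z) of tub_edge below 0.012 m), for 0.2 s.
2. all three balls lie in the tray and the tub stands upright on its mat again, the tray not yet in the bay (x of ball1_center in the frame of tray between -0.056 and 0.056 m and y of ball1_center in the frame of tray between -0.0485 and 0.0485 m and z of ball1_center in the frame of tray between 0.008 and 0.04 m and x of ball2_center in the frame of tray between -0.056 and 0.056 m and y of ball2_center in the frame of tray between -0.0485 and 0.0485 m and z of ball2_center in the frame of tray between 0.008 and 0.04 m and x of ball3_center in the frame of tray between -0.056 and 0.056 m and y of ball3_center in the frame of tray between -0.0485 and 0.0485 m and z of ball3_center in the frame of tray between 0.008 and 0.04 m and angle between tub's own z axis and vertical below 0.05 rad and horizontal distance between tub and mat below 0.03 m and height (world z) of tub below 0.008 m), for 0.2 s.
3. the tray with the balls is fully home in the bay (x of ball1_center in the frame of tray between -0.056 and 0.056 m and y of ball1_center in the frame of tray between -0.0485 and 0.0485 m and z of ball1_center in the frame of tray between 0.008 and 0.04 m and x of ball2_center in the frame of tray between -0.056 and 0.056 m and y of ball2_center in the frame of tray between -0.0485 and 0.0485 m and z of ball2_center in the frame of tray between 0.008 and 0.04 m and x of ball3_center in the frame of tray between -0.056 and 0.056 m and y of ball3_center in the frame of tray between -0.0485 and 0.0485 m and z of ball3_center in the frame of tray between 0.008 and 0.04 m and x of tray in the frame of bay_mouth above 0.053 m and angle between the x axis of tray and the x axis of warmer, either way round below 0.08 rad and y of tray in the frame of bay_mouth between -0.008 and 0.008 m and z of tray in the frame of warmer below 0.006 m), for 0.2 s.
At the end, for the whole second after the job is handed in: All three balls lie in the tray; the tub stands upright (within 0.05 rad) with its foot's middle within 30 mm of where it belongs on the mat; the tray rests flat and straight in the bay (within 0.08 rad, 8 mm sideways), within 9 mm of the stop; tub and tray are at rest (all of step 3 and angle between tub's own z axis and vertical below 0.05 rad and horizontal distance between tub and mat below 0.03 m and height (world z) of tub below 0.008 m and linear speed of each of tray, tub below 0.02 m/s); the robot touches nothing.
It fails at once if the tub's front base edge is lifted off the mat (height (world z) of tub_edge above 0.015 m).
It fails at once if the tub is dropped back or thrown over (angular speed of tub above 3 rad/s or angle between tub's own z axis and vertical above 1.2 rad).
It fails at once if a bystander is moved more than 40 mm or toppled (distance of any of tumbler, dish, tin, flosser, lotion, jar from where it was at the start of the episode above 0.04 m or angle between any of tumbler, dish, tin, lotion, jar's own z axis and vertical above 0.5 rad).
It also fails if it takes over 64 s, if anything falls off the work surface, if the arm or the gripper's body presses on something with over 40 N, if the wrist force passes 120 N, or if a joint passes its speed limit or range.

## Working session

There is one attempt and no reset: what is moved stays moved. The work goes in short steps, Python scripts to look and compute and a shell command to move; the robot and the scene stay as the last step left them, time stands still between calls to the robot, and variables do not carry over. Pictures are saved under pics/ and viewed, and the job is handed in when it is done.

```bash
ls; mkdir -p pics; cat > h.py <<'E'
import numpy as np, cv2
from rig import arm, eyes
def snap(n,tag):
    c=eyes.read_camera(n); cv2.imwrite(f'pics/{tag}.png',c['img'])
    np.savez(f'pics/{tag}.npz',**{k:np.array(v) for k,v in c.items()}); return c
def load(tag): return dict(np.load(f'pics/{tag}.npz'))
def ray(c,u,v):
    K=c['K'];d=np.array([(u-K[0,2])/K[0,0],(v-K[1,2])/K[1,1]]);s=d.copy()
    for _ in range(30): s=d/(1+c['k1']*(s@s))
    r=c['rotation']@np.array([s[0],s[1],1]);return c['eye'],r/np.linalg.norm(r)
def atz(c,u,v,z):
    e,r=ray(c,u,v);return e+r*(z-e[2])/r[2]
def proj(c,p):
    q=c['rotation'].T@(np.array(p)-c['eye']);s=q[:2]/q[2];s=s*(1+c['k1']*(s@s));K=c['K']
    return np.array([K[0,0]*s[0]+K[0,2],K[1,1]*s[1]+K[1,2]])
def tri(*obs):
    A=0;b=0
    for c,u,v in obs:
        e,r=ray(c,u,v);M=np.eye(3)-np.outer(r,r);A=A+M;b=b+M@e
    return np.linalg.solve(A,b)
def crop(tag,x0,y0,x1,y1,k):
    i=cv2.imread(f'pics/{tag}.png')[y0:y1,x0:x1];cv2.imwrite(f'pics/{tag}_c{x0}_{y0}.png',cv2.resize(i,None,fx=k,fy=k,interpolation=cv2.INTER_CUBIC))
E
python3 - <<'E'
from h import *
for n in ['scene','top','wrist']:
    c=snap(n,n+'0');print(n,c['eye'],c['rotation'].round(3).tolist(),c['K'].tolist(),c['k1'])
print(arm.state(), arm.pinch_z)
E
```

```text
pics
scene [1185.42920869 -855.66218659  781.78211801] [[0.839, 0.32, -0.439], [0.543, -0.461, 0.702], [0.022, -0.828, -0.561]] [[607.6768991231337, 0.0, 323.38103515205216], [0.0, 607.6768991231337, 230.38748171917098], [0.0, 0.0, 1.0]] -0.021318298407604474
top [455.43321488  14.61525537 938.66923596] [[-0.006, -0.981, 0.192], [-1.0, 0.002, -0.023], [0.022, -0.192, -0.981]] [[481.21491412182553, 0.0, 317.98187253929007], [0.0, 481.21491412182553, 242.73794495225684], [0.0, 0.0, 1.0]] 0.014557400561376495
wrist [177.25305099 604.71008452 372.43088049] [[0.404, 0.868, 0.289], [0.915, -0.382, -0.131], [-0.003, 0.317, -0.948]] [[393.5406861484389, 0.0, 320.97543027205717], [0.0, 393.5406861484389, 246.3538353012361], [0.0, 0.0, 1.0]] -0.043566583602982475
{'time': 0.15, 'q': array([ 1.04279660e+00,  2.17561695e-01,  1.61460765e+00, -9.17291731e-06,
        1.31130084e+00, -1.12198545e-01]), 'joint_velocities': array([ 0.00034331, -0.00219644, -0.00485915, -0.00119054,  0.00090965,
       -0.000929  ]), 'tau': array([ 3.45158560e-04, -3.97447228e+01, -3.04415345e+01, -1.52262510e-04,
        5.76933162e-03, -2.06813519e-05]), 'position': array([252.10880364, 571.1976048 , 230.258155  ]), 'eef_rot': array([[-9.38251003e-04,  4.03919942e-01,  9.14793857e-01],
       [-1.62630409e-03,  9.14792433e-01, -4.03920981e-01],
       [-9.99998237e-01, -1.86671226e-03, -2.01408264e-04]]), 'wrist_force': array([-0.00668666,  0.49845008, -0.32298004]), 'wrist_torque': array([-0.02097616,  0.01641377, -0.04315789]), 'grip_width': 85.49501509146171} 18.700000000000003
```

View pics/scene0.png

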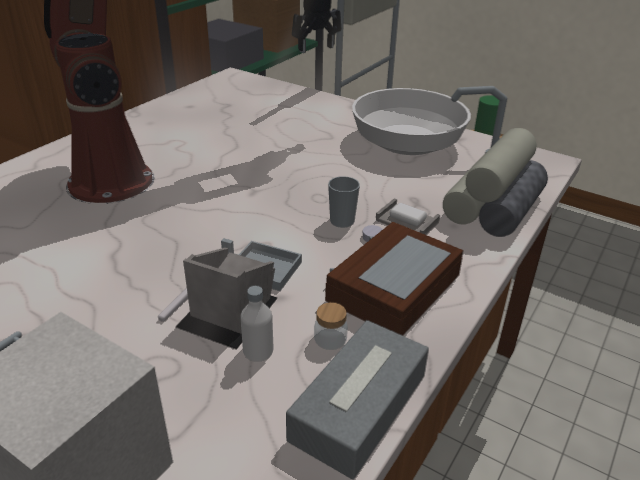

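View pics/top0.png

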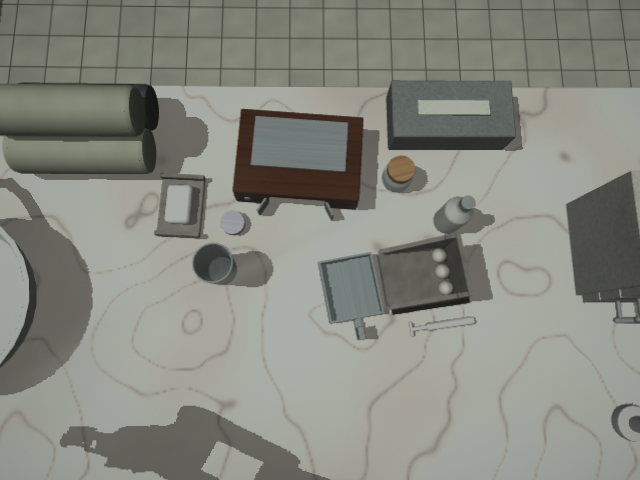

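View pics/wrist0.png

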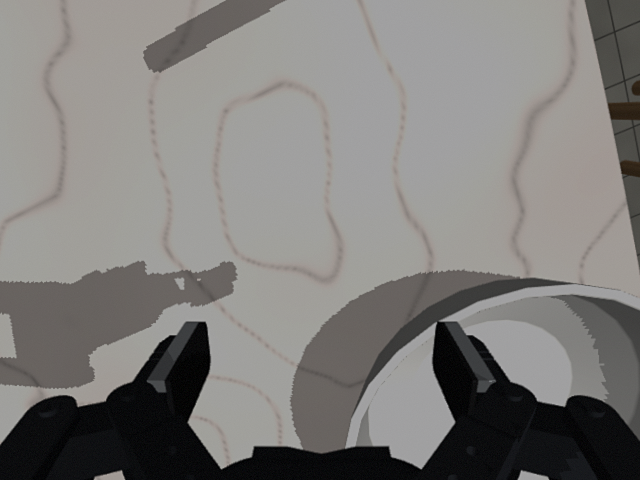

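Top view (image right = −y, up = +x): tub around (425,275), pouring left; tray at (350,287) with its fin at (360,328); the warmer is at (300,155) with its mouth facing the robot at y≈207 px. The flosser lies at (443,325) and the bottle at (455,213). I'll enlarge it.

```bash
python3 - <<'E'
from h import *
crop('top0',310,225,490,345,4)
crop('top0',225,95,385,225,5)
crop('scene0',150,220,310,350,5)
E
```

```text
(no output)
```

View pics/top0_c310_225.png

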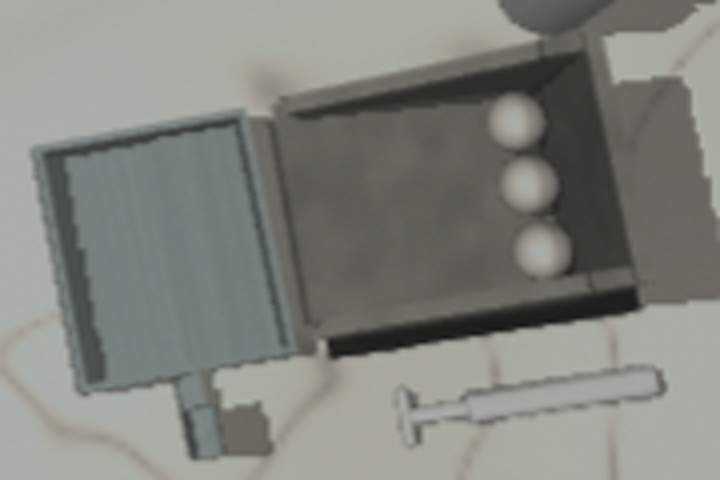

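View pics/top0_c225_95.png

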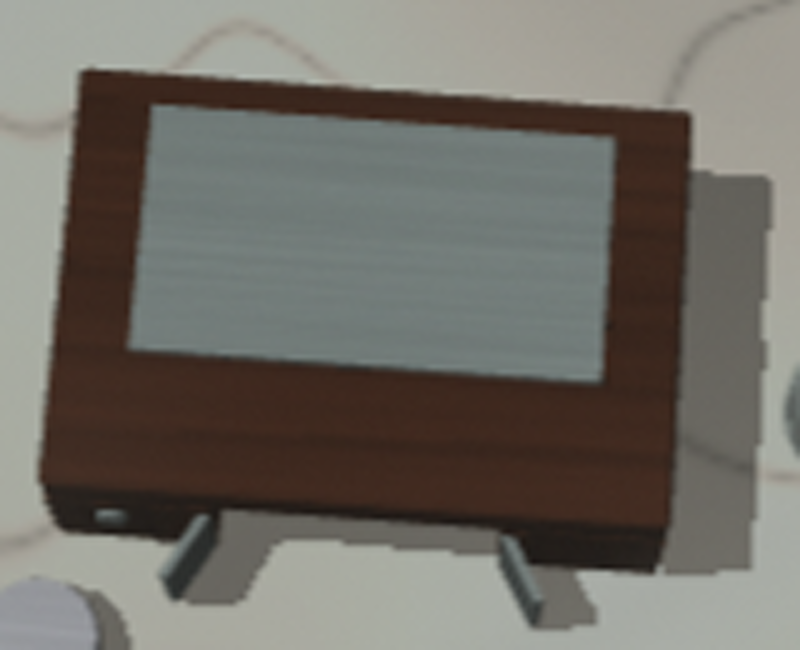

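View pics/scene0_c150_220.png

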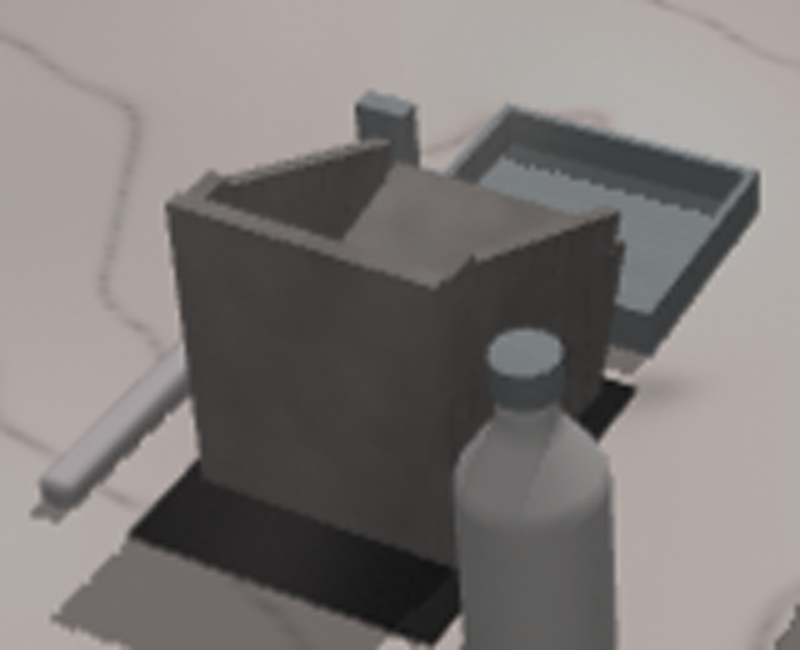

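```bash
python3 - <<'E'
from h import *
T=load('top0');S=load('scene0')
t=lambda x,y,o=(310,225,4):(o[0]+(x+.5)/o[2]-.5,o[1]+(y+.5)/o[2]-.5)
s=lambda x,y:t(x,y,(150,220,5))
w=lambda x,y:t(x,y,(225,95,5))
P=lambda *a:print(*[x.round(1).tolist() if hasattr(x,'round') else x for x in a])
for n,a,b in [('tub back -x',(638,288),(168,203)),('tub back +x',(598,33),(437,285)),('tray -x+y',(82,392),(510,105)),('tray +x+y',(33,148),(760,175)),('fin',(203,431),(387,101))]:
    P(n,tri((T,*t(*a)),(S,*s(*b))))
for c in [(33,148),(245,110),(300,353),(82,392)]: P('tray z22',atz(T,*t(*c),22))
for c in [(185,405),(213,402),(220,455),(192,460)]: P('fin z48',atz(T,*t(*c),48))
for c in [(80,70),(691,112),(667,527),(42,482)]: P('warm z66',atz(T,*w(*c),66))
for c in [(168,203),(437,285)]: P('tub S z133',atz(S,*s(*c),133))
for c in [(638,288),(598,33)]: P('tub T z133',atz(T,*t(*c),133))
for c in [(132,535),(432,642),(635,388)]: P('mat S z3',atz(S,*s(*c),3))
crop('scene0',310,215,470,345,5)
E
```

```text
tub back -x [520.3, -259.1, 128.1]
tub back +x [630.9, -246.4, 132.6]
tray -x+y [482.4, -27.6, 21.7]
tray +x+y [598.9, -5.4, 19.2]
fin [463.1, -82.1, 47.5]
tray z22 [597.4, -6.2, 22.0]
tray z22 [615.7, -109.0, 22.0]
tray z22 [499.0, -131.9, 22.0]
tray z22 [481.3, -28.5, 22.0]
fin z48 [474.5, -74.3, 48.0]
fin z48 [475.8, -87.1, 48.0]
fin z48 [452.0, -89.7, 48.0]
fin z48 [449.9, -76.9, 48.0]
warm z66 [891.9, 143.2, 66.0]
warm z66 [875.5, -94.5, 66.0]
warm z66 [707.8, -81.5, 66.0]
warm z66 [725.2, 153.5, 66.0]
tub S z133 [525.1, -263.7, 133.0]
tub S z133 [632.5, -245.9, 133.0]
tub T z133 [520.1, -257.2, 133.0]
tub T z133 [629.6, -247.3, 133.0]
mat S z3 [524.0, -301.3, 3.0]
mat S z3 [649.9, -281.5, 3.0]
mat S z3 [626.9, -129.9, 3.0]
```

View pics/scene0_c310_215.png

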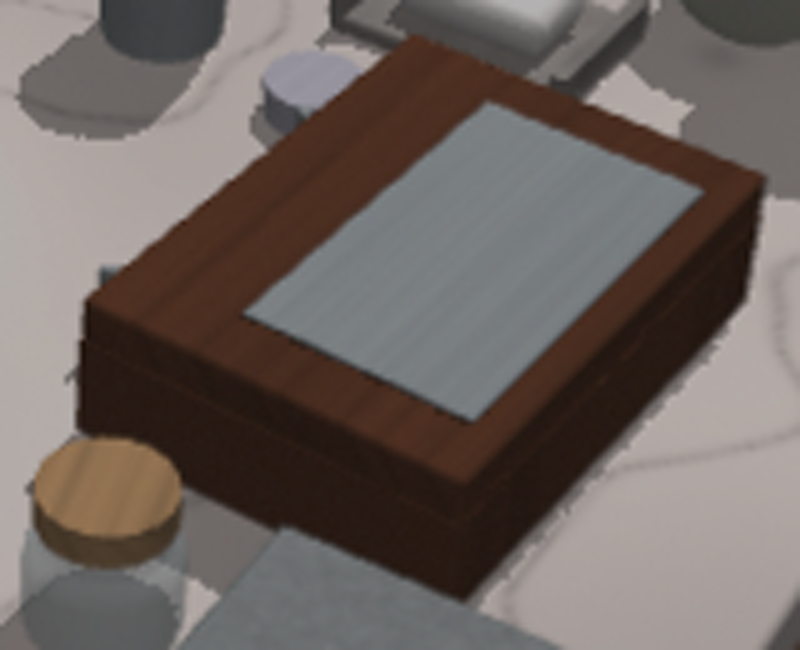

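```bash
python3 - <<'E'
from h import *
T=load('top0');S=load('scene0')
P=lambda *a:print(*[x.round(1).tolist() if hasattr(x,'round') else x for x in a])
P('lotion',tri((T,467,203),(S,255,293)))
s=lambda x,y:(310+(x+.5)/5-.5,215+(y+.5)/5-.5); w=lambda x,y:(225+(x+.5)/5-.5,95+(y+.5)/5-.5)
for a,b in [((667,527),(88,302)),((42,482),(418,35)),((691,112),(465,485)),((80,70),(765,178))]: P('warmer',tri((T,*w(*a)),(S,*s(*b))))
P('cheek tips z40',atz(T,*w(175,580),40),atz(T,*w(540,610),40))
st=arm.state();p=st['position'];R=st['eef_rot']
d=R.T@(np.array([588,-325,230])-p);print('tool shift',d)
E
```

```text
lotion [683.7, -263.6, 133.2]
warmer [709.8, -80.9, 63.3]
warmer [727.6, 155.1, 63.9]
warmer [877.0, -94.2, 64.7]
warmer [893.7, 143.9, 63.3]
cheek tips z40 [694.1, 105.7, 40.0] [682.2, -34.7, 40.0]
tool shift [   1.40049413 -684.16115342  669.26427072]
```

```bash
python3 -m inch '[[0,-0.0285,0.0279,0,0],[0,-0.0285,0.0279,0,0],[0,-0.0285,0.0279,0,0],[0,-0.0285,0.0279,0,0],[0,-0.0285,0.0279,0,0],[0,-0.0285,0.0279,0,0],[0,-0.0285,0.0279,0,0],[0,-0.0285,0.0279,0,0],[0,-0.0285,0.0279,0,0],[0,-0.0285,0.0279,0,0],[0,-0.0285,0.0279,0,0],[0,-0.0285,0.0279,0,0]]' 40
python3 -m inch '[[0,-0.0285,0.0279,0,1],[0,-0.0285,0.0279,0,1],[0,-0.0285,0.0279,0,1],[0,-0.0285,0.0279,0,1],[0,-0.0285,0.0279,0,1],[0,-0.0285,0.0279,0,1],[0,-0.0285,0.0279,0,1],[0,0,0,-0.116,1],[0,0,0,-0.116,1],[0,0,0,-0.116,1],[0,0,0,-0.116,1],[0,0,0,-0.116,1]]'
python3 - <<'E'
from h import *
print(arm.state()['position'],arm.state()['eef_rot'].round(3),arm.state()['time'],arm.state()['q'])
snap('wrist','w1')
E
```

```text
time: 1.15
position: [420.6, 121.8, 231.3]
eef_rot: [[0.0, 0.404, 0.915], [0.0, 0.915, -0.404], [-1.0, 0.0, 0.0]]
wrist_force: [0.2, 0.5, -0.6]
grip_width: 85.9
time: 2.15
position: [518.3, -137.8, 230.8]
eef_rot: [[-0.001, -0.169, 0.986], [0.0, 0.986, 0.169], [-1.0, 0.001, -0.001]]
wrist_force: [-0.6, 0.2, -0.6]
grip_width: 0.4
[ 518.29742674 -137.84984463  230.76149545] [[-0.001 -0.169  0.986]
 [ 0.     0.986  0.169]
 [-1.     0.001 -0.001]] 2.15 [-3.90847634e-01  2.89844337e-02  1.82241972e+00  9.71247327e-06
  1.29126096e+00 -2.13104973e+00]
```

View pics/w1.png

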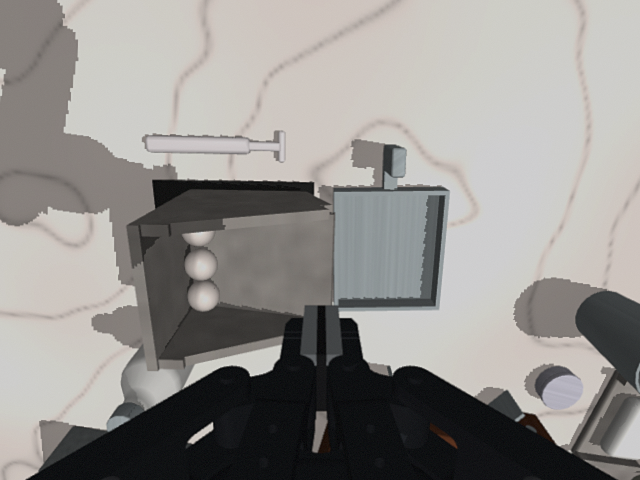

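Wrist view shows tub left (corners of back top about (128,226),(150,370)), tray right (333–449, 187–309), fin top near (397,162). I'll enlarge it.

```bash
python3 - <<'E'
from h import *
crop('w1',310,130,470,320,4)
crop('w1',110,170,350,380,3)
E
```

```text
(no output)
```

View pics/w1_c310_130.png

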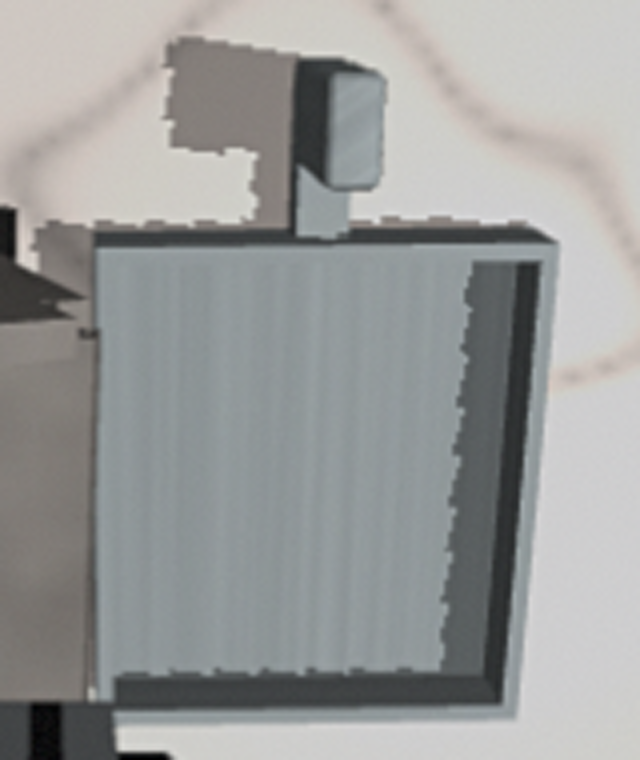

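View pics/w1_c110_170.png

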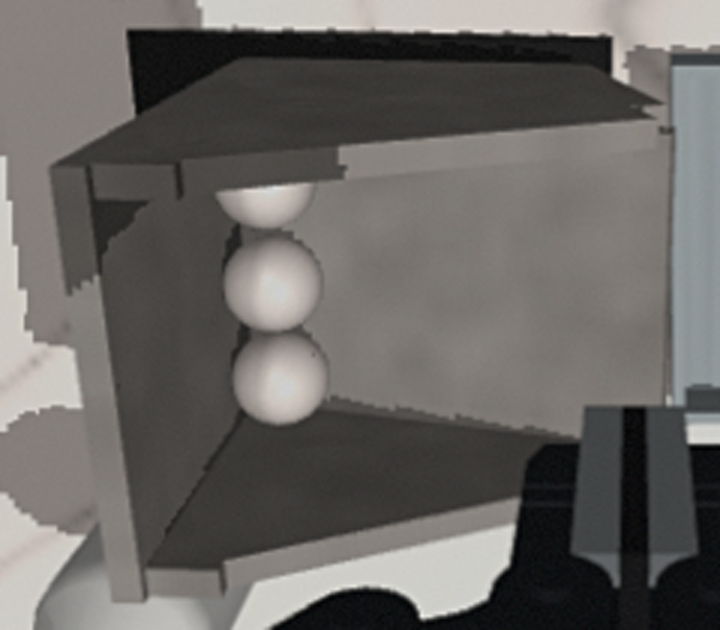

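```bash
python3 - <<'E'
from h import *
T=load('top0');S=load('scene0');W=load('w1')
P=lambda *a:print(*[x.round(1).tolist() if hasattr(x,'round') else x for x in a])
t=lambda x,y:(310+(x+.5)/4-.5,225+(y+.5)/4-.5);s=lambda x,y:(150+(x+.5)/5-.5,220+(y+.5)/5-.5)
f=lambda x,y:(310+(x+.5)/4-.5,130+(y+.5)/4-.5); b=lambda x,y:(110+(x+.5)/3-.5,170+(y+.5)/3-.5)
P(W['eye'])
for n,o in [('back -x',[(W,*b(50,165)),(T,*t(638,288)),(S,*s(168,203))]),('back +x',[(W,*b(112,600)),(T,*t(598,33)),(S,*s(437,285))]),
 ('fin c',[(W,*f(357,130)),(T,*t(203,431)),(S,*s(387,101))]),
 ('tray -x+y',[(W,*f(560,242)),(T,*t(82,392)),(S,*s(510,105))]),('tray +x+y',[(W,*f(516,718)),(T,*t(33,148)),(S,*s(760,175))]),('tray +x-y',[(W,*f(103,702)),(T,*t(245,110))]),('tray -x-y',[(W,*f(95,245)),(T,*t(300,353))])]:
    p=tri(*o);P(n,p,*[(proj(c,p)-[u,v]).round(1) for c,u,v in o])
P('mat W',atz(W,*b(128,32),3),atz(W,*b(612,38),3))
P('lip -x?',atz(W,*b(665,130),65))
for c in [(330,72),(385,75),(380,188),(330,188)]: P('fin48',atz(W,*f(*c),48))
for x in [(50,165),(112,600)]: P('back W133',atz(W,*b(*x),133))
for x in [(560,242),(516,718),(95,245)]: P('tray W22',atz(W,*f(*x),22))
E
```

```text
[437.7, -151.3, 373.2]
back -x [522.0, -260.9, 130.8] [4.6, -2.1] [1.6, -1.0] [-0.0, -0.4]
back +x [631.1, -246.6, 132.9] [0.4, -0.4] [-0.5, -0.8] [-0.9, -0.1]
fin c [462.9, -82.2, 47.3] [0.3, 0.5] [-0.1, -0.0] [-0.3, 0.1]
tray -x+y [481.7, -26.9, 21.3] [-1.2, 0.8] [-0.9, -0.2] [-0.7, -0.1]
tray +x+y [599.0, -4.9, 19.8] [-1.0, -0.6] [-0.7, -0.6] [-0.5, -0.2]
tray +x-y [615.3, -108.1, 16.8] [-1.8, 1.1] [-0.8, 0.7]
tray -x-y [498.2, -130.3, 30.8] [-0.3, 0.4] [-0.1, 0.2]
mat W [521.3, -299.2, 3.0] [497.9, -148.1, 3.0]
lip -x? [509.7, -130.6, 65.0]
fin48 [452.1, -90.7, 48.0]
fin48 [450.8, -79.6, 48.0]
fin48 [473.2, -75.3, 48.0]
fin48 [474.9, -85.5, 48.0]
back W133 [523.2, -262.8, 133.0]
back W133 [631.4, -246.9, 133.0]
tray W22 [480.8, -26.2, 22.0]
tray W22 [598.4, -4.7, 22.0]
tray W22 [499.4, -129.5, 22.0]
```

```bash
python3 -m inch '[[0,-0.0285,0.0063,0,1],[0,-0.0285,0.0063,0,1],[0,-0.0285,0.0063,0,1],[0,-0.0285,0.0063,0,1],[0,-0.0285,0.0063,0,1],[0,-0.0285,0.0063,0,1],[0.02,0,0,0,1],[0.03,0,0,0,1],[0.03,0,0,0,1],[0.02,0,0,0,1],[0.0,0,0,0,1]]'
python3 - <<'E'
from h import *
print(arm.state()['position'],arm.state()['eef_rot'].round(3),arm.state()['time'],arm.state()['q'])
snap('top','t2');crop('t2',330,190,530,340,4)
E
```

```text
time: 3.12
position: [579.7, -297.6, 124.2]
eef_rot: [[-0.011, -0.161, 0.987], [0.007, 0.987, 0.161], [-1.0, 0.008, -0.009]]
wrist_force: [-1.4, 1.4, -1.7]
grip_width: -0.0
[ 579.66199302 -297.63958871  124.20331268] [[-0.011 -0.161  0.987]
 [ 0.007  0.987  0.161]
 [-1.     0.008 -0.009]] 3.1167 [-5.81981609e-01  3.82773720e-01  1.61600906e+00 -4.25191091e-05
  1.15537336e+00 -2.31466216e+00]
```

View pics/t2_c330_190.png

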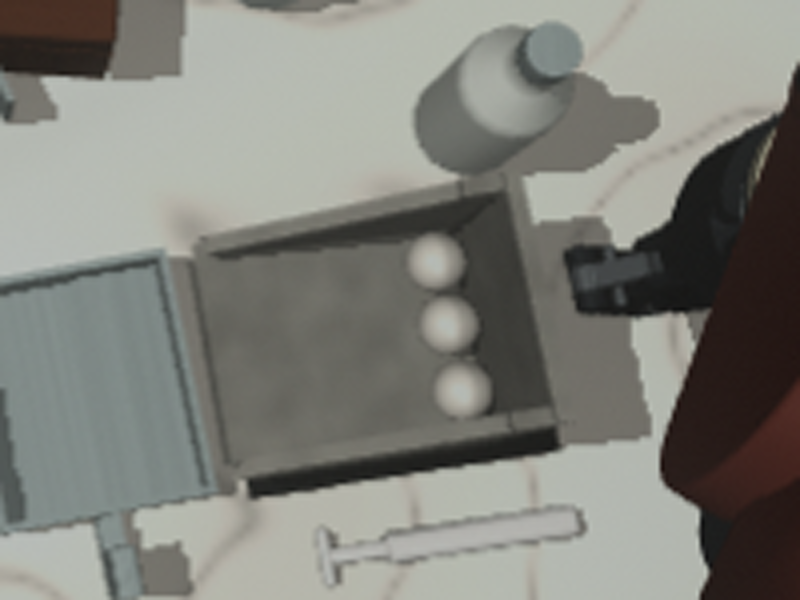

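```bash
python3 -m inch '[[0.008,0,-0.004,0,1],[0.003,0.004,-0.002,0,1],[0,0.004,0,0,1],[0,0.003,0,0,1],[0,0.002,0,0,1],[0,0.002,0,0,1],[0,0.002,0,0,1],[0,0,0,0,1]]'
```

```text
time: 3.83
position: [575.4, -284.0, 120.7]
eef_rot: [[0.0, -0.164, 0.986], [-0.0, 0.986, 0.164], [-1.0, -0.0, 0.0]]
wrist_force: [0.3, -0.4, -0.7]
grip_width: -0.1
```

```bash
python3 -m inch '[[0.004,0,0,0,1],[0.004,0.002,0,0,1],[0,0.002,0,0,1],[0,0.002,0,0,1],[0,0.002,0,0,1],[0,0.002,0,0,1],[0,0.002,0,0,1],[0,0.001,0,0,1],[0,0,0,0,1]]'
```

```text
time: 4.58
position: [573.1, -271.4, 112.5]
eef_rot: [[0.0, -0.164, 0.986], [-0.0, 0.986, 0.164], [-1.0, -0.0, 0.0]]
wrist_force: [0.4, -0.5, -0.4]
grip_width: -0.2
```

```bash
python3 -m inch '[[0,0.002,0,0,1],[0,0.002,0,0,1],[-0.001,0.002,0,0,1],[-0.001,0.002,0,0,1],[-0.002,0.002,0,0,1],[-0.002,0.003,0,0,1],[-0.002,0.003,0,0,1],[0,0,0,0,1]]'
python3 - <<'E'
from h import *
snap('scene','s3');crop('s3',150,190,310,330,4)
E
```

```text
time: 5.25
position: [571.3, -258.5, 121.9]
eef_rot: [[0.003, -0.164, 0.986], [-0.006, 0.986, 0.164], [-1.0, -0.006, 0.002]]
wrist_force: [-0.0, -7.1, -0.1]
grip_width: -0.2
```

View pics/s3_c150_190.png

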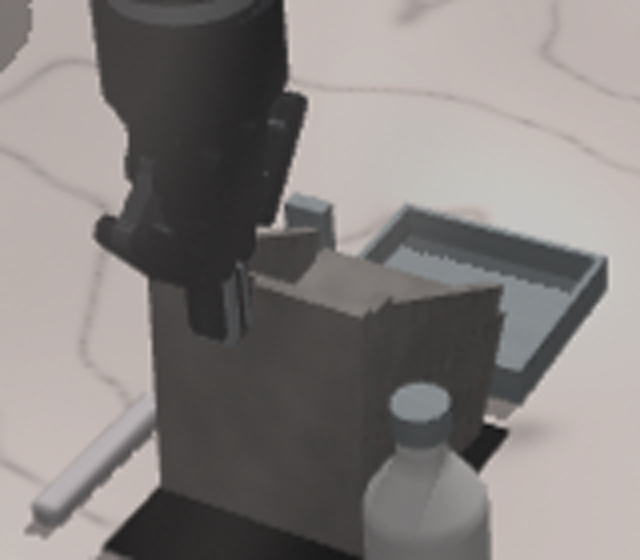

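```bash
python3 -m inch '[[-0.002,0.003,0,0,1],[-0.002,0.003,0,0,1],[-0.002,0.003,0,0,1],[-0.002,0.003,0,0,1],[-0.002,0.003,0,0,1],[-0.002,0.003,0,0,1],[-0.002,0.003,0,0,1],[0,0,0,0,1]]'
python3 - <<'E'
from h import *
snap('scene','s4');crop('s4',150,190,310,330,4)
E
```

```text
time: 5.97
position: [568.0, -236.9, 135.7]
eef_rot: [[0.003, -0.164, 0.987], [-0.004, 0.986, 0.164], [-1.0, -0.005, 0.002]]
wrist_force: [1.1, -6.1, 0.5]
grip_width: -0.1
```

View pics/s4_c150_190.png

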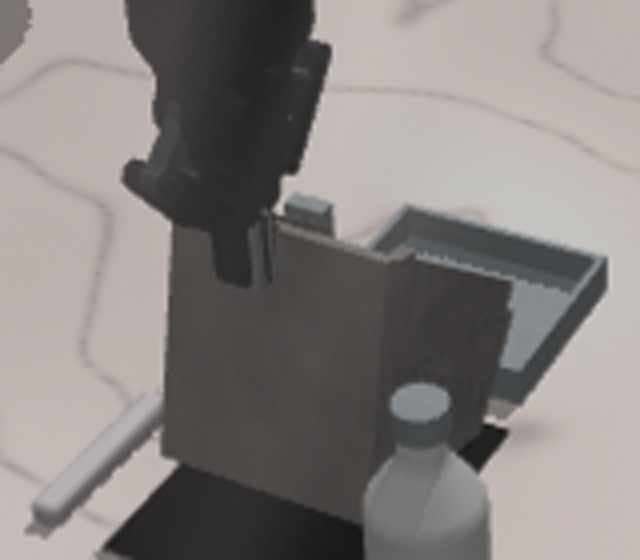

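```bash
python3 -m inch '[[-0.002,0.003,0,0,1],[-0.0015,0.003,0,0,1],[-0.0015,0.003,0,0,1],[-0.001,0.002,0,0,1],[-0.001,0.002,0,0,1],[0,0,0,0,1],[0,0,0,0,1]]'
python3 - <<'E'
from h import *
snap('scene','s5');snap('top','t5');crop('s5',150,190,310,330,4);crop('t5',310,200,490,340,4)
E
```

```text
time: 6.6
position: [565.8, -223.3, 142.2]
eef_rot: [[0.002, -0.164, 0.987], [-0.002, 0.987, 0.164], [-1.0, -0.002, 0.002]]
wrist_force: [1.0, -5.3, 1.2]
grip_width: -0.2
```

View pics/s5_c150_190.png

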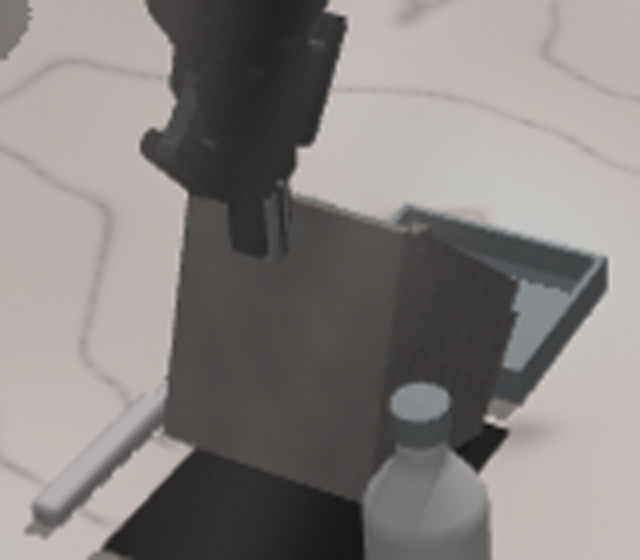

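View pics/t5_c310_200.png

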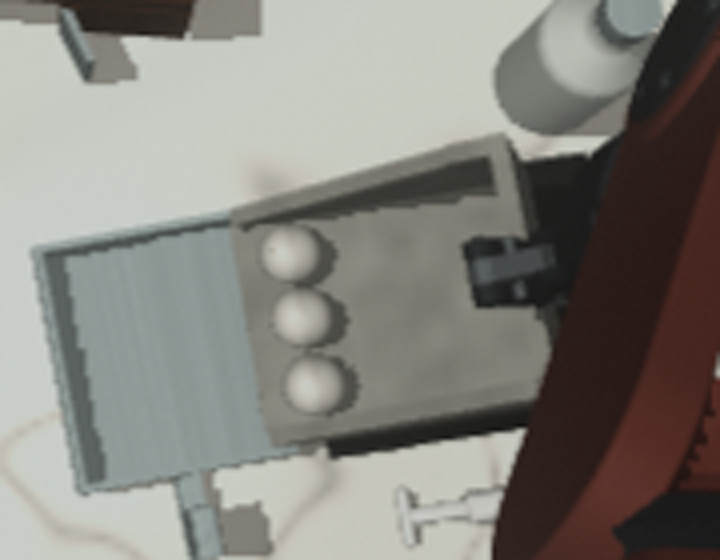

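The balls are already rolling toward the lip, at about (300,250–385) in the crop. I'll hold for 0.5 s so they roll out.

```bash
python3 -m inch '[[0,0,0,0,1],[0,0,0,0,1],[0,0,0,0,1],[0,0,0,0,1],[0,0,0,0,1],[0,0,0,0,1]]'
python3 - <<'E'
from h import *
snap('top','t6');crop('t6',310,200,490,340,4)
E
```

```text
time: 7.2
position: [565.8, -223.4, 142.2]
eef_rot: [[0.002, -0.163, 0.987], [-0.002, 0.987, 0.163], [-1.0, -0.002, 0.002]]
wrist_force: [0.9, -5.2, 1.6]
grip_width: 0.1
```

View pics/t6_c310_200.png

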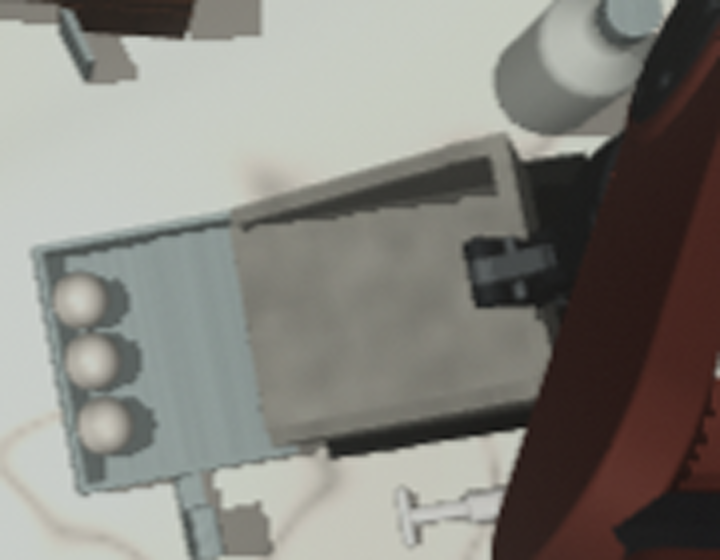

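All three balls are in the tray along its far wall (crop (80,300), (93,360), (105,427)). Now I'll rock the tub back slowly, reversing the path.

```bash
python3 -m inch '[[0.001,-0.002,0,0,1],[0.001,-0.003,0,0,1],[0.0015,-0.003,0,0,1],[0.0015,-0.003,0,0,1],[0.002,-0.003,0,0,1],[0.002,-0.003,0,0,1],[0.002,-0.003,0,0,1],[0.002,-0.003,0,0,1],[0.002,-0.003,0,0,1],[0.002,-0.003,0,0,1],[0.002,-0.003,0,0,1]]'
python3 -m inch '[[0.002,-0.002,0,0,1],[0.002,-0.002,0,0,1],[0.002,-0.002,0,0,1],[0.002,-0.002,0,0,1],[0.002,-0.002,0,0,1],[0.002,-0.002,0,0,1],[0,-0.002,0,0,1],[0,-0.002,0,0,1]]'
python3 - <<'E'
from h import *
snap('scene','s7');crop('s7',150,190,310,330,4)
E
```

```text
time: 8.17
position: [570.9, -256.4, 123.4]
eef_rot: [[0.002, -0.164, 0.987], [-0.004, 0.987, 0.164], [-1.0, -0.005, 0.001]]
wrist_force: [1.1, -7.4, 1.6]
grip_width: -0.1
time: 8.83
position: [572.9, -270.2, 110.9]
eef_rot: [[0.001, -0.163, 0.987], [0.0, 0.987, 0.163], [-1.0, 0.0, 0.001]]
wrist_force: [-0.4, -1.5, 1.2]
grip_width: -0.1
```

View pics/s7_c150_190.png

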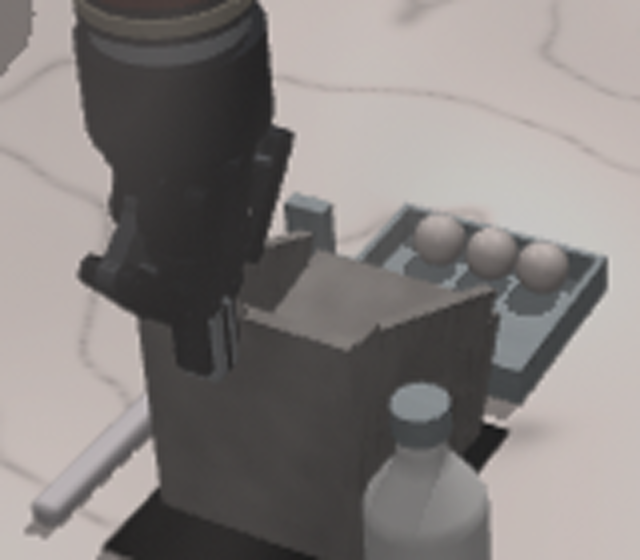

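```bash
python3 -m inch '[[0,-0.002,0,0,1],[0,-0.003,0,0,1],[0,-0.004,0,0,1],[0,-0.005,0,0,1],[0,-0.005,0,0,1],[-0.02,0,0,0,1],[-0.03,0,0,0,1],[-0.035,0,0,0,1],[-0.03,0,0,0,0.6],[0,0,0,0,0.6]]'
python3 - <<'E'
from h import *
snap('scene','s8');snap('top','t8');crop('s8',150,190,310,330,4);crop('t8',310,200,490,340,4)
p=arm.state()['position'];R=arm.state()['eef_rot']
print(p,arm.state()['time'],R.T@(np.array([463,-82.2,150])-p))
E
```

```text
time: 9.72
position: [579.9, -291.1, 234.3]
eef_rot: [[0.012, -0.163, 0.986], [-0.007, 0.987, 0.163], [-1.0, -0.009, 0.011]]
wrist_force: [1.6, -0.9, 1.5]
grip_width: 23.3
[ 577.06323865 -289.31532985  227.87973413] 9.8167 [ 76.95632644 223.19155635 -78.96637417]
```

View pics/s8_c150_190.png

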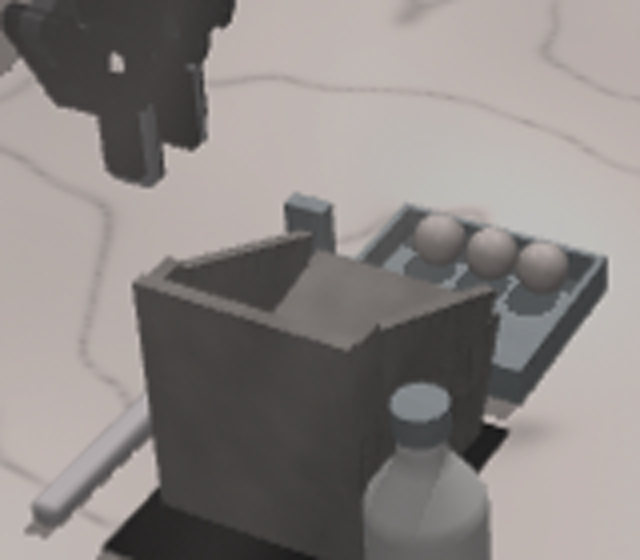

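View pics/t8_c310_200.png

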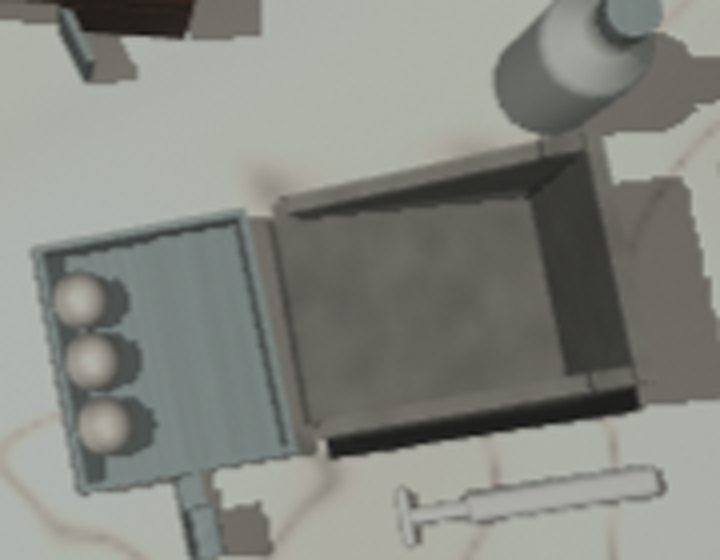

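```bash
python3 -m inch '[[0,0.03,-0.0105,0,0.4],[0,0.036,-0.013,0,0.4],[0,0.036,-0.013,0,0.4],[0,0.036,-0.013,0,0.4],[0,0.036,-0.013,0,0.4],[0,0.03,-0.0105,0,0.4],[0,0.019,-0.006,-0.017,0.4],[0,0,0,0,0.4]]'
python3 - <<'E'
from h import *
p=arm.state()['position'];R=arm.state()['eef_rot']
print(p,R.round(3).tolist(),arm.state()['time'],R.T@(np.array([463,-82.2,11])-p),arm.state()['grip_width'])
snap('wrist','w9')
E
```

```text
time: 10.48
position: [458.0, -77.7, 222.7]
eef_rot: [[-0.006, -0.184, 0.983], [0.003, 0.983, 0.184], [-1.0, 0.004, -0.005]]
wrist_force: [0.0, -1.0, -0.3]
grip_width: 51.4
[458.01176696 -77.69094192 222.65116652] [[-0.006, -0.184, 0.983], [0.003, 0.983, 0.184], [-1.0, 0.004, -0.005]] 10.4833 [211.60355113  -6.26086656   5.11557068] 51.37054306233288
```

View pics/w9.png

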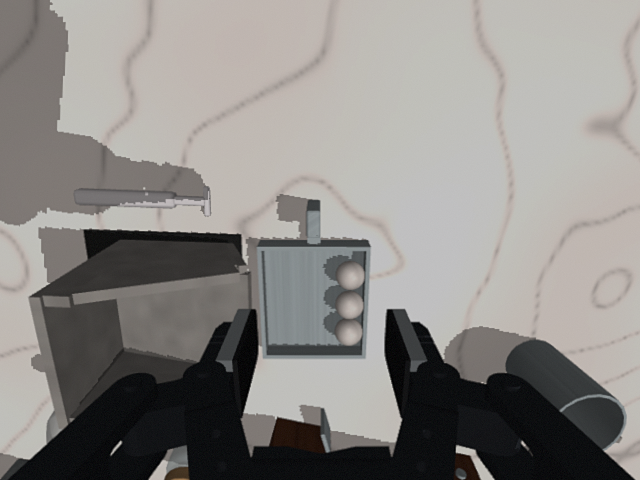

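```bash
python3 -m inch '[[0.03,-0.004,0.003,0,0.4],[0.034,-0.002,0.002,0,0.4],[0.034,0,0,0,0.4],[0.034,0,0,0,0.4],[0.02,0,0,0,0.4],[0,0,0,0,0.4]]'
python3 - <<'E'
from h import *
p=arm.state()['position'];R=arm.state()['eef_rot']
print(p,R.T@(np.array([463,-82.2,11])-p),arm.state()['grip_width'])
E
```

```text
time: 11.03
position: [462.4, -85.6, 67.1]
eef_rot: [[-0.012, -0.179, 0.984], [0.004, 0.984, 0.179], [-1.0, 0.006, -0.011]]
wrist_force: [-1.6, -0.9, -0.2]
grip_width: 51.3
[462.41104658 -85.64463931  67.08692724] [56.088285    2.94652375  1.83796009] 51.28580495605866
```

```bash
python3 -m inch '[[0,0.002,0.001,0,0.4],[0.015,0.001,0,0,0.4],[0.018,0,0,0,0.4],[0.013,0,0,0,0.4],[0.006,0,0,0,0.4],[0,0,0,0,0.4]]'
python3 - <<'E'
from h import *
p=arm.state()['position'];R=arm.state()['eef_rot']
print(p,R.T@(np.array([463,-82.2,11])-p),arm.state()['grip_width'])
snap('wrist','w10');snap('top','t10');crop('t10',300,220,420,340,5)
E
```

```text
time: 11.53
position: [468.4, -83.6, 21.6]
eef_rot: [[0.0, -0.18, 0.984], [-0.0, 0.984, 0.18], [-1.0, -0.0, 0.0]]
wrist_force: [0.3, -0.4, -0.0]
grip_width: 51.3
[468.43166277 -83.55991567  21.56583061] [10.56466864  2.31645552 -5.10008999] 51.33305218559648
```

View pics/w10.png

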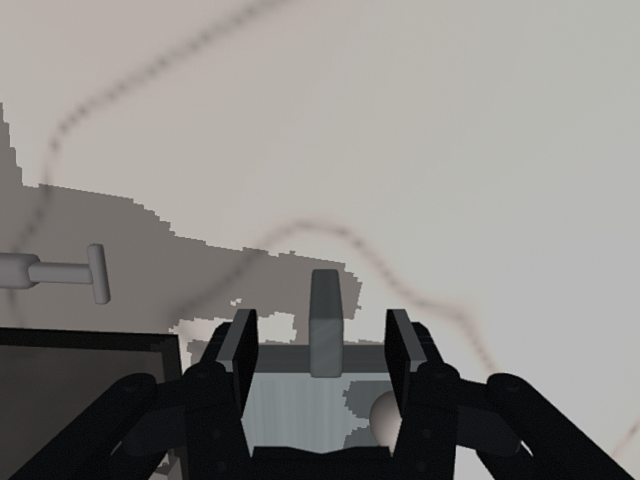

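```bash
python3 -m inch '[[0.004,0.001,-0.003,0,0.4],[0.004,0.001,-0.002,0,0.4],[0,0,0,0,0.7],[0,0,0,0,0.9],[0,0,0,0,1],[0,0,0,0,1],[0,0,0,0,1],[0,0,0,0,1]]' 60
python3 - <<'E'
from h import *
snap('wrist','w11')
E
```

```text
time: 12.3
position: [462.8, -82.3, 13.6]
eef_rot: [[0.0, -0.18, 0.984], [-0.0, 0.984, 0.18], [-1.0, -0.0, 0.0]]
wrist_force: [-1.2, -1.6, 2.2]
grip_width: 11.2
```

View pics/w11.png

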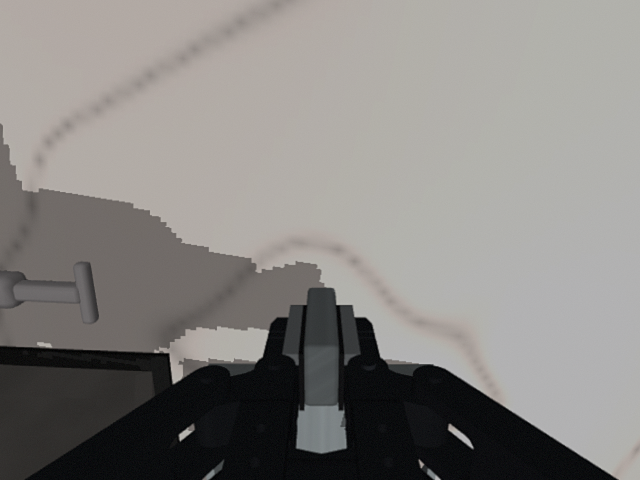

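```bash
python3 -m inch '[[0,0.004,0,0,1],[0,0.008,0,0,1],[0,0.010,0,0,1],[0,0.010,0,0,1],[0,0.010,0,0,1],[0,0.010,0,0,1],[0,0.010,0,0,1],[0,0.010,0,0,1],[0,0.008,0,0,1],[0,0.005,0,0,1],[0,0.002,0,0,1],[0,0,0,0,1]]'
python3 - <<'E'
from h import *
snap('top','t12');crop('t12',240,180,360,270,6)
snap('wrist','w12')
E
```

```text
time: 13.35
position: [447.1, 4.3, 13.6]
eef_rot: [[0.0, -0.181, 0.984], [0.001, 0.984, 0.181], [-1.0, 0.001, 0.0]]
wrist_force: [-0.2, -0.2, 6.2]
grip_width: 11.2
```

View pics/t12.png

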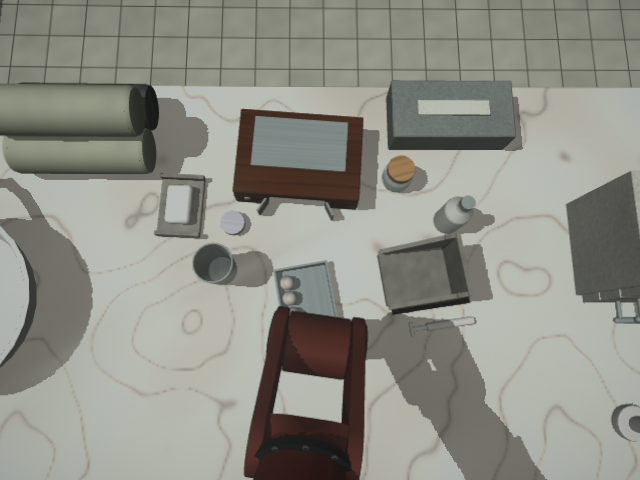

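View pics/t12_c240_180.png

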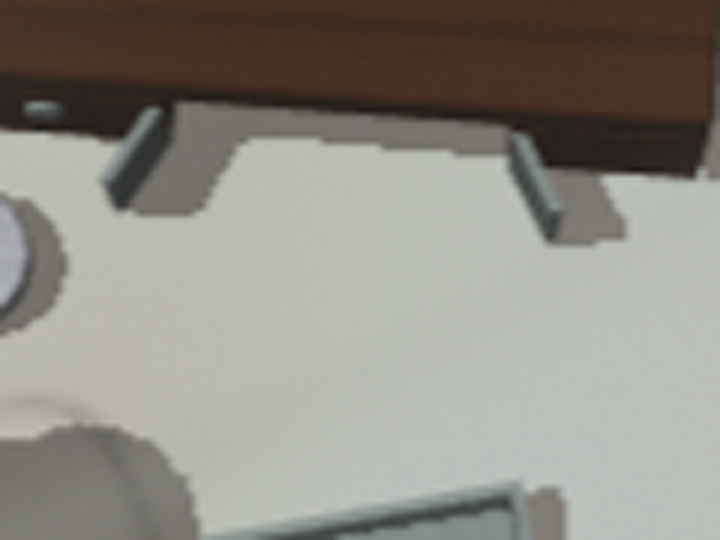

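```bash
python3 - <<'E'
from h import *
T=load('t12')
g=lambda x,y:(240+(x+.5)/6-.5,180+(y+.5)/6-.5)
def A(p,z): return atz(T,*g(*p),z)[:2]
th=np.radians(-4.2);R=np.array([[np.cos(th),-np.sin(th)],[np.sin(th),np.cos(th)]])
for n,a,b,z in [('tips in',(118,187),(547,218),40),('tips out',(102,178),(560,208),40),('tips floor',(120,208),(552,242),0),('face in',(168,110),(510,140),40)]:
    p,q=A(a,z),A(b,z);m=(p+q)/2
    print(n,p.round(1),q.round(1),np.linalg.norm(p-q).round(1),'mid',m.round(1),'lateral',(R.T@m).round(1), np.degrees(np.arctan2(q[0]-p[0],p[1]-q[1])).round(2))
print('warmer front mid lateral',R.T@np.array([717.6,36.6]),R.T@np.array([885,24.8]))
st=arm.state();print(st['position'],st['wrist_force'],st['time'])
E
```

```text
tips in [693.8 106.4] [683.5 -31.1] 137.8 mid [688.7  37.6] lateral [684.1  88. ] -4.29
tips out [696.8 111.5] [686.8 -35.3] 147.2 mid [691.8  38.1] lateral [687.2  88.7] -3.89
tips floor [697.2 109.6] [685.4 -34.7] 144.9 mid [691.3  37.5] lateral [686.7  88. ] -4.67
face in [719.4  90.7] [709.4 -19.5] 110.6 mid [714.4  35.6] lateral [709.9  87.9] -5.19
warmer front mid lateral [712.99235084  89.05744013] [880.80700505  89.54920349]
[447.07223279   4.32391286  13.5740691 ] [-0.13222222  1.85849037  5.75795005] 13.45
```

View pics/w12.png

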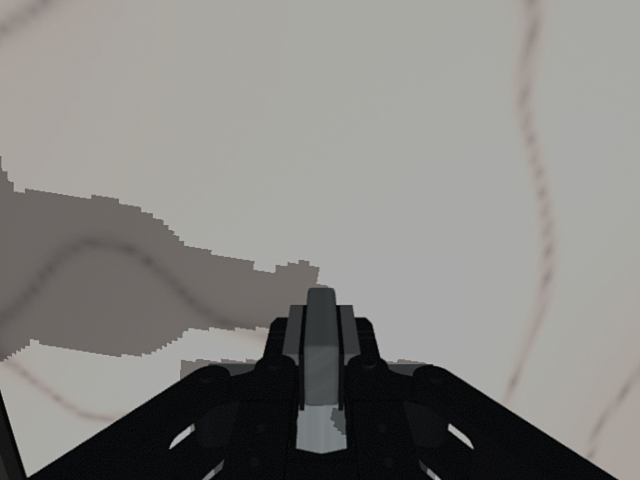

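```bash
python3 - <<'E'
from h import *
T=load('t12');th=np.radians(-4.2);R=np.array([[np.cos(th),-np.sin(th)],[np.sin(th),np.cos(th)]])
for u,v,z in [(213,260,100),(233,222,19)]:
    p=atz(T,u,v,z);print(p,R.T@p[:2])
E
python3 -m inch '[[0,0,0,0.02,1],[0,0,0,0.03,1],[0,0,0,0.04,1],[0,0,0,0.04,1],[0,0,0,0.04,1],[0,0,0,0.04,1],[0,0,0,0.03,1],[0,0,0,0.015,1],[0,0,0,0,1]]'
```

```text
[588.73261699 179.58498282 100.        ] [573.99908177 222.22041872]
[676.68853107 159.29237416  19.        ] [663.20498231 208.4240389 ]
time: 14.2
position: [447.7, 4.5, 13.6]
eef_rot: [[0.002, 0.074, 0.997], [0.002, 0.997, -0.074], [-1.0, 0.002, 0.001]]
wrist_force: [2.8, 4.5, 3.8]
grip_width: 10.7
```

```bash
python3 -m inch '[[0,0.003,0.003,0,1],[0,0.006,0.006,0,1],[0,0.007,0.007,0,1],[0,0.007,0.007,0,1],[0,0.007,0.007,0,1],[0,0.007,0.007,0,1],[0,0.006,0.006,0,1],[0,0.005,0.005,0,1],[0,0.003,0.004,0,1],[0,0,0.003,0,1],[0,0,0,0,1]]'
python3 - <<'E'
from h import *
th=np.radians(-4.2);R=np.array([[np.cos(th),-np.sin(th)],[np.sin(th),np.cos(th)]])
st=arm.state();print(R.T@st['position'][:2],'goal 686 88.4',st['time'])
snap('top','t13');crop('t13',220,180,360,290,5)
E
```

```text
time: 15.12
position: [501.2, 49.7, 13.5]
eef_rot: [[-0.012, 0.074, 0.997], [-0.001, 0.997, -0.074], [-1.0, -0.002, -0.012]]
wrist_force: [-11.1, -2.7, 19.8]
grip_width: 11.6
[496.1694682  86.2296204] goal 686 88.4 15.1167
```

View pics/t13_c220_180.png

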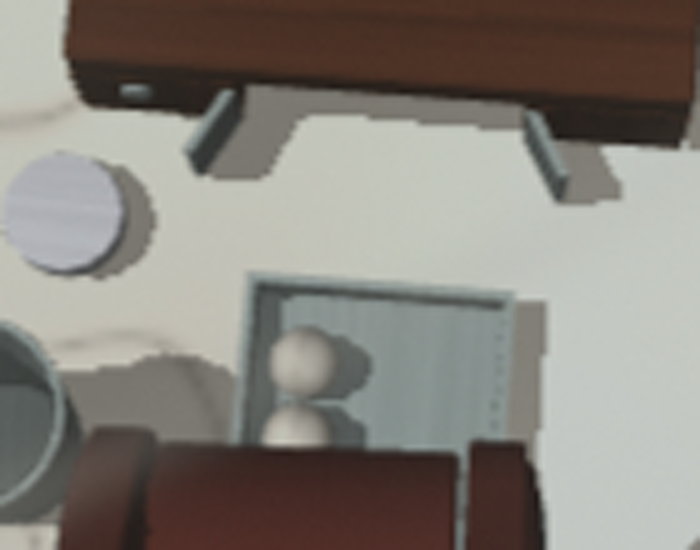

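```bash
python3 -m inch '[[-0.001,0.001,0.003,0,1],[0,0.001,0.006,0,1],[0,0.001,0.008,0,1],[0,0,0.008,0,1],[0,0,0.008,0,1],[0,0,0.008,0,1],[0,0,0.008,0,1],[0,0,0.006,0,1],[0,0,0.004,0,1],[0,0,0.002,0,1],[0,0,0,0,1]]'
python3 - <<'E'
from h import *
th=np.radians(-4.2);R=np.array([[np.cos(th),-np.sin(th)],[np.sin(th),np.cos(th)]])
st=arm.state();print(R.T@st['position'][:2],'goal 686 88.4',st['time'])
snap('top','t14');crop('t14',220,180,360,290,5)
E
```

```text
time: 16.08
position: [560.7, 49.2, 13.5]
eef_rot: [[-0.015, 0.073, 0.997], [0.001, 0.997, -0.073], [-1.0, -0.0, -0.015]]
wrist_force: [-12.4, 0.6, 15.1]
grip_width: 11.3
[555.56623123  90.11695608] goal 686 88.4 16.0833
```

View pics/t14_c220_180.png

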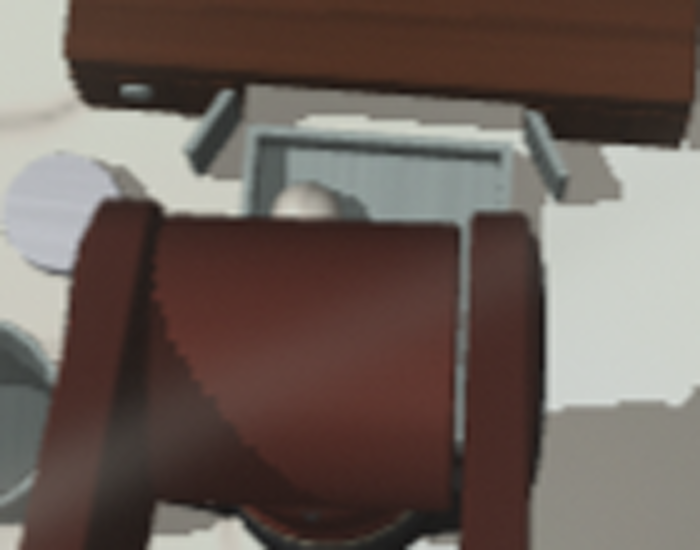

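```bash
python3 -m inch '[[-0.001,0,0.003,0,1],[0,0,0.005,0,1],[0,0,0.006,0,1],[0,0,0.006,0,1],[0,0,0.006,0,1],[0,0,0.006,0,1],[0,0,0.006,0,1],[0,0,0.006,0,1],[0,0,0.006,0,1],[0,0,0.004,0,1],[0,0,0.002,0,1],[0,0,0,0,1]]'
python3 - <<'E'
from h import *
th=np.radians(-4.2);R=np.array([[np.cos(th),-np.sin(th)],[np.sin(th),np.cos(th)]])
st=arm.state();print(R.T@st['position'][:2],'goal 686 88.4',st['time'],st['wrist_torque'])
snap('top','t15');crop('t15',220,150,360,260,5)
E
```

```text
time: 17.13
position: [617.6, 44.9, 13.6]
eef_rot: [[-0.012, 0.073, 0.997], [0.001, 0.997, -0.073], [-1.0, -0.0, -0.012]]
wrist_force: [-6.8, 1.3, 7.2]
grip_width: 10.7
[612.68485599  90.01334242] goal 686 88.4 17.1333 [ 0.00837618  0.88955459 -0.07007815]
```

View pics/t15_c220_150.png

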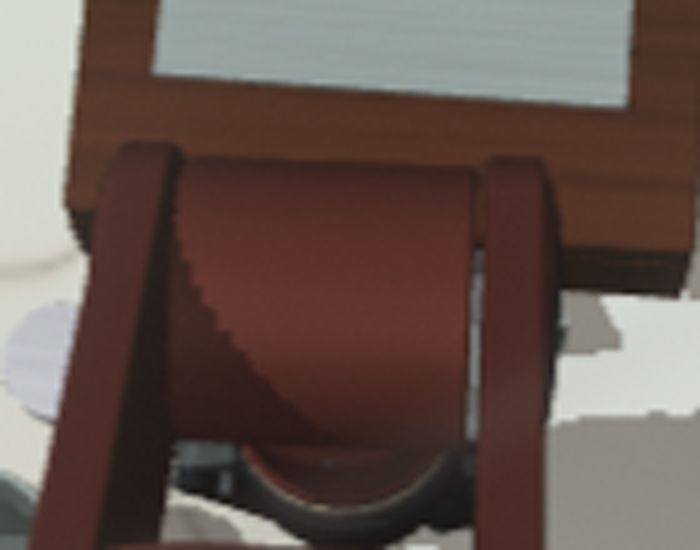

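```bash
python3 -m inch '[[0,-0.001,0.003,0,1],[0,0,0.005,0,1],[0,0,0.006,0,1],[0,0,0.006,0,1],[0,0,0.006,0,1],[0,0,0.006,0,1],[0,0,0.006,0,1],[0,0,0.006,0,1],[0,0,0.006,0,1],[0,0,0.004,0,1],[0,0,0.002,0,1],[0,0,0,0,1]]'
python3 - <<'E'
from h import *
th=np.radians(-4.2);R=np.array([[np.cos(th),-np.sin(th)],[np.sin(th),np.cos(th)]])
st=arm.state();print(R.T@st['position'][:2],'goal 686 88.4',st['time'],st['wrist_torque'])
snap('wrist','w16')
E
```

```text
time: 18.18
position: [673.7, 39.8, 13.6]
eef_rot: [[-0.011, 0.073, 0.997], [0.001, 0.997, -0.073], [-1.0, -0.0, -0.011]]
wrist_force: [-5.6, 1.0, 6.3]
grip_width: 11.2
[668.93734156  89.00023719] goal 686 88.4 18.1833 [-0.08756173  0.94685411 -0.0230003 ]
```

View pics/w16.png

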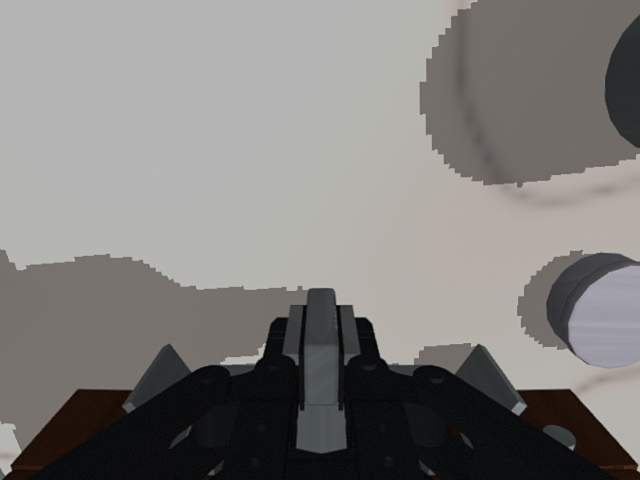

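```bash
python3 -m inch '[[0,0,0.002,0,1],[0,0,0.003,0,1],[0,0,0.003,0,1],[0,0,0.003,0,1],[0,0,0.002,0,1],[0,0,0.001,0,1],[0,0,0,0,1]]'
python3 -m inch '[[0,0,0.001,0,1],[0,0,0.001,0,1],[0,0,0.001,0,1],[0,0,0,0,1]]'
```

```text
time: 18.82
position: [687.2, 38.8, 13.6]
eef_rot: [[-0.012, 0.073, 0.997], [0.001, 0.997, -0.073], [-1.0, -0.0, -0.012]]
wrist_force: [-7.2, 1.1, 7.1]
grip_width: 11.4
time: 19.15
position: [690.1, 38.6, 13.6]
eef_rot: [[-0.012, 0.073, 0.997], [0.001, 0.997, -0.073], [-1.0, -0.0, -0.012]]
wrist_force: [-6.8, 0.7, 7.3]
grip_width: 11.2
```

```bash
python3 -m inch '[[0,0,0.001,0,1],[0,0,0.001,0,1],[0,0,0.001,0,1],[0,0,0,0,1]]'
python3 -m inch '[[0,0,0.001,0,1],[0,0,0.001,0,1],[0,0,0.001,0,1],[0,0,0,0,1]]'
```

```text
time: 19.48
position: [690.3, 38.6, 13.6]
eef_rot: [[-0.019, 0.073, 0.997], [0.001, 0.997, -0.073], [-1.0, -0.0, -0.019]]
wrist_force: [-15.9, -0.0, 11.2]
grip_width: 11.0
time: 19.82
position: [690.2, 38.6, 13.5]
eef_rot: [[-0.027, 0.073, 0.997], [0.001, 0.997, -0.073], [-1.0, -0.001, -0.027]]
wrist_force: [-21.6, -0.9, 19.7]
grip_width: 11.5
```

```bash
python3 -m inch '[[-0.001,0,-0.002,0,1],[0,0,-0.002,0,1],[0,0,0,0,1],[0,0,0,0,0.8],[0,0,0,0,0.65],[0,0,0,0,0.65],[0,0,0,0,0.65],[0,0,0,0,0.65]]'
python3 - <<'E'
from h import *
snap('wrist','w17')
E
```

```text
time: 20.48
position: [697.3, 38.0, 16.1]
eef_rot: [[-0.0, 0.074, 0.997], [0.0, 0.997, -0.074], [-1.0, 0.0, -0.0]]
wrist_force: [-0.2, 0.4, -0.4]
grip_width: 29.9
```

View pics/w17.png

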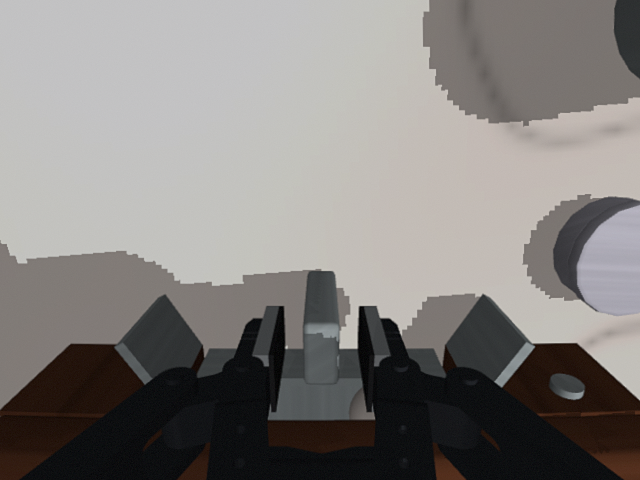

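```bash
python3 -m inch '[[0,0,-0.004,0,0.65],[-0.005,0,0,0,0.65],[-0.01,0,0,0,0.65],[-0.015,0,0,0,0.65],[-0.03,0,0,0,0.65],[-0.035,0,0,0,0.65],[-0.035,0,0,0,0.65],[0,0,-0.03,0,0.65],[0,0,-0.04,0,0.65],[0,0,-0.04,0,0.65],[0,0,-0.04,0,0.65],[0,0,-0.04,0,0.65]]'
python3 -m inch '[[0,0,-0.02,0,0.65],[0,0,0,0,0.65]]'
python3 - <<'E'
from h import *
snap('wrist','w18');snap('top','t18');snap('scene','s18');crop('t18',220,150,360,260,5)
print(arm.state()['position'],arm.state()['time'])
E
```

```text
time: 21.53
position: [502.8, 52.5, 148.3]
eef_rot: [[0.003, 0.074, 0.997], [-0.0, 0.997, -0.074], [-1.0, 0.0, 0.003]]
wrist_force: [-0.3, 0.2, 0.7]
grip_width: 29.9
time: 21.7
position: [479.3, 54.5, 146.8]
eef_rot: [[-0.002, 0.073, 0.997], [0.0, 0.997, -0.073], [-1.0, 0.0, -0.002]]
wrist_force: [-0.3, -0.0, 0.7]
grip_width: 29.9
[485.60164642  53.7988317  148.39474898] 21.85
```

View pics/w18.png

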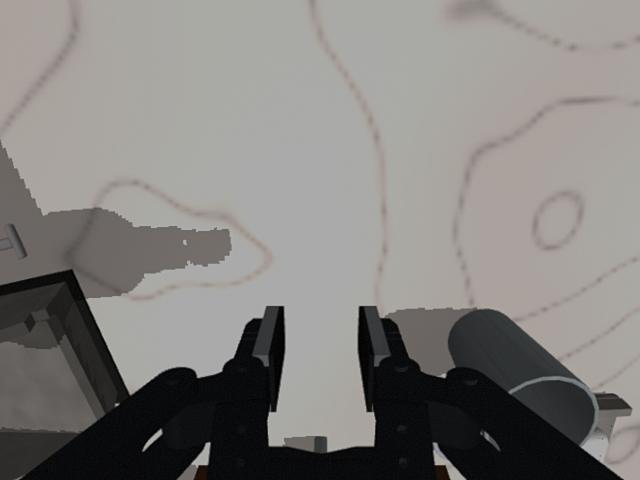

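View pics/t18.png

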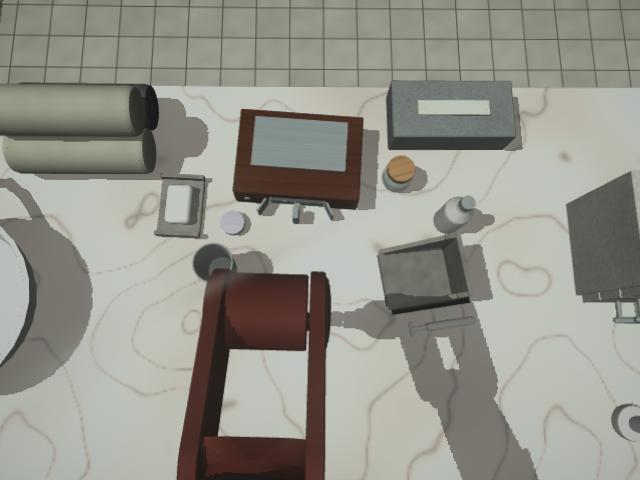

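View pics/s18.png

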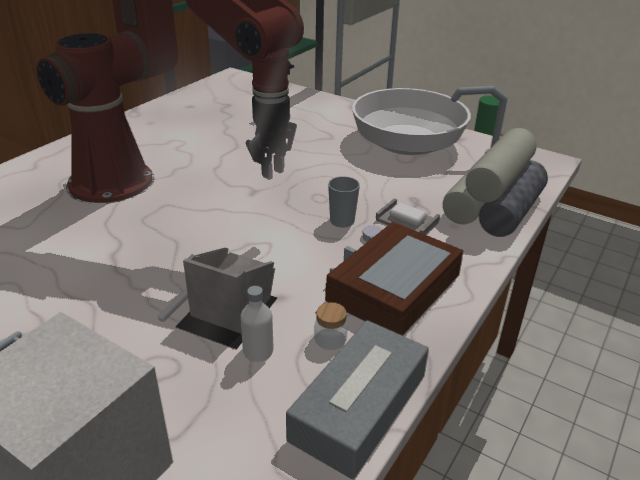

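View pics/t18_c220_150.png

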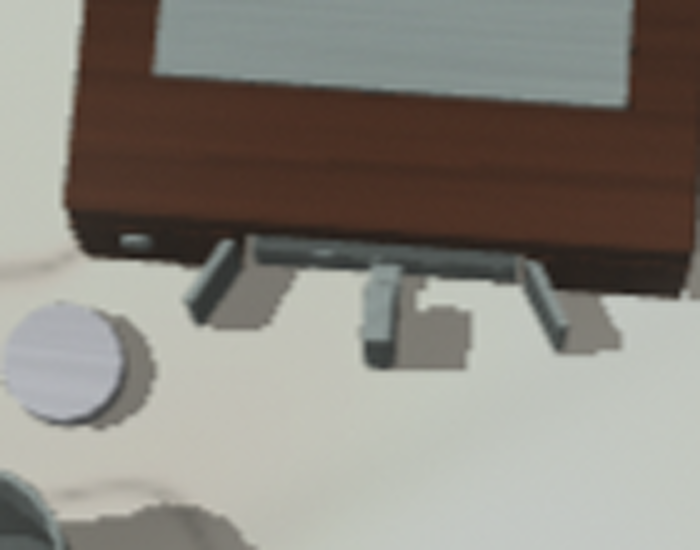

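```bash
python3 - <<'E'
from h import *
T=load('t18');th=np.radians(-4.2);R=np.array([[np.cos(th),-np.sin(th)],[np.sin(th),np.cos(th)]])
g=lambda x,y:(220+(x+.5)/5-.5,150+(y+.5)/5-.5)
for p,z in [((385,303),48),((250,240),22),((522,262),22)]: print(R.T@atz(T,*g(*p),z)[:2])
a=cv2.imread('pics/top0.png')[225:345,370:490].astype(int);b=cv2.imread('pics/t18.png')[225:345,370:490].astype(int)
crop('t18',370,190,490,310,5)
st=arm.state();print(st['wrist_force'],abs(st['joint_velocities']).max())
E
```

```text
[688.38125292  85.08120529]
[716.95002487 141.17321717]
[715.85456606  33.51301699]
[-0.16852897 -0.38213833 -0.43024506] 0.032059246096099385
```

View pics/t18_c370_190.png

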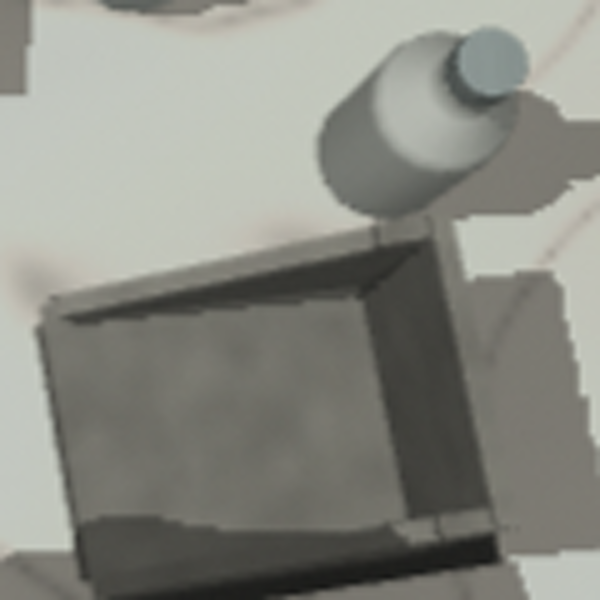

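```bash
python3 -m inch '[[0,0,0,0,0.65],[0,0,0,0,0.65],[0,0,0,0,0.65],[0,0,0,0,0.65]]' && python3 -c "
from rig import job_done
print(job_done())"
```

```text
time: 22.18
position: [484.5, 53.8, 146.3]
eef_rot: [[0.0, 0.074, 0.997], [-0.0, 0.997, -0.074], [-1.0, -0.0, 0.0]]
wrist_force: [-0.3, -0.2, -0.2]
grip_width: 30.1
the job is handed in; nothing more can be done
None
```

I rocked the tub about 20° on its front edge with shut fingers and a push of about 7 N. All three balls rolled into the tray, and I eased the tub back upright on its mat. Then I pinched the tray's fin, turned the tray, slid it into the bay until it met the stop, let go and backed off. I handed the job in at 22 s; it gave no verdict.

**Last checks**
- **Tray:** it met the stop within about 1 mm of where I had worked out. In the top view its end wall lies about flush with the warmer's face, straight and centred between the cheeks to within about 3 mm.
- **Tub:** it stands where it started, and the bystanders look unmoved in the top and scene pictures.
- **Robot:** it touches nothing, and the wrist force is about zero.

**Less certain:**
- **Balls:** the warmer hides the inside of the tray, so I saw all three balls only before the slide. Two were visible partway, and one was visible in the tray just after release.
- **Sideways position:** my estimates disagreed by 2 to 3 mm, with the fin's top reading 85 mm and the gripper 89 mm against a bay centre of 88.4 mm. That is within the 8 mm allowed.

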